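# Take a wear-depth reading with the swing-in probe arm

## Robot

A 6-joint arm with a two-finger parallel gripper is mounted at the origin on the work surface. World frame = base frame: x ahead of the robot, y to its left, z up, the work surface at z = 0. Lengths are in m, angles in rad, forces in N, time in s.
With the tool pointing down it reaches from about 0.425 to 0.95 m from the base axis. Payload 3.5 kg.
Tool frame: the origin (TCP) lies at the centre of the arm's flange, where the gripper is bolted on; the fingertips stand 173 mm ahead of it and the grasp point (between the pads) lies 155 mm ahead of it (r.tip_reach is the distance from the TCP to the fingertips, in m); z points along the fingers, y is the line along which they close (so a half turn about z gives the same grasp; the last joint's range is limited). The gripper opens to 85 mm and grips with 20 to 120 N. Pads are 22 mm wide; open, the fingers measure 114 mm over their backs; the gripper's body (76 mm by 85 mm) begins 54 mm behind the grasp point. The pads swing forward as they close: fully open they stand 13 mm farther back than shut.
Start: joints at [1.164, 0.286, 1.577, -0, 1.279, -0.15], TCP at [0.171, 0.653, 0.405] pointing down, gripper open.
Joint ranges: [-2.77, 2.77], [-0.9, 2.22], [0.21, 2.48], [-1.53, 4.67], [0.24, 2.81], [-2.84, 2.84]. Speed limits (rad/s): [2.79, 2.79, 3.14, 3.14, 3.14, 3.14].

## Interface

Orientations are given as a rotation vector (axis times angle).
In Python, from workcell import telemetry, optics, r gives the robot as it stands. The module is installed in compiled form; this text tells all that it offers.
- The arm moves only by the tool drive_tool, never from a script. Its argument "commands" is a list of rows, each an object with "slide": the shift along the tool's x, y, z in cm, a list of three; "turn": the turn about the tool's z in rad. A call has 1 to 20 rows; each row is the pose to reach, as a shift and turn from the pose commanded when the call began, along the tool's axes at that moment; what a row does not reach only later rows make up. A row lasts 1/10 s, in which the tool goes at most 50 mm and 8.59 degrees, less where a joint would pass 70% of its speed; a pose out of reach is approached as far as the arm can. A call with a gripper value outside its range is refused whole. "grip" is the closure, from -1 (fully open) to 1 (shut), set as the call begins (left out, the last holds). The fingers move at their own pace and stop on an object; the grip force is fixed at half the most. Time passes only in rows, so rows that repeat a pose let the fingers close. It gives the time, the measured TCP pose, the force, the opening and the grip force at its end, in the units of the state.
- telemetry.get_state(): the state, without advancing time (a new reading comes with each control period).
- optics.read_camera(name): name is "scene" or "top" or "wrist"; returns the picture (420x560x3 uint8, blue, green, red); there is no depth.
- optics.calibration(name): a dict with "mtx" (3x3 intrinsics, pixels), "pose" (4x4, takes a point from camera to world coordinates). Camera axes: x right, y down, z forward; pixel columns grow to the right and rows downward; lengths in m; the calibration is good to about 2 mm. The wrist camera is an equidistant fisheye: a pixel r from the principal point sees the ray r / f radians off the axis. A picture is of the moment at which its call begins: read the wrist's pose just before it. calibration takes no time and is no camera call; for the wrist camera it gives the pose at the moment of the call.
- r.close_job(): hands the job in; it is judged then, once.
The state is a dict: "time": time; "joint_pos": joint angles; "qvel": joint speeds; "joint_efforts": joint torques, N m; "tool_pos": TCP position; "tcp_rot": TCP orientation; "contact_force": force on the tool from outside, world axes, zero at the start; "ft_torque": the same for the moment, N m; "grip_width": finger opening in m; "grip_force": force on a finger pad.
Only numpy, scipy, OpenCV 4.12 (cv2) and the standard library are available. Lean on these libraries where they do the work, as an engineer would, in place of code of your own. Each camera call takes 0.05 s, during which the arm holds its last target. There are 200 camera calls.

## Task

Take a wear reading on the disc wear tester: while the probe arm stands parked, press the keypad's green key (balance), then the blue key (monitor), then the yellow key (record), one at a time, each fully down and let up again, and leave the red stop key alone. Then swing the probe arm gently forward over the disc, against its spring, until it is hard against its front stop, and keep holding it there with the gripper while the recorder runs: finish still holding it, since it flies back to its park stop if let go. Do not slam the arm or let it snap back, touch no key once it has left its park stop, and leave the other things on the table and on the tester where they are.

Things in the scene. Friction and masses are not known exactly. Their poses are not given: they have to be found in the camera images.
- tester: The disc wear tester, fixed to the table: an aluminium frame 200 mm deep (x), 240 mm wide (y), its deck 125 mm above the table. Origin under the middle of the frame, z up; x points from its front (the robot's side) to its back, y to the left. On the deck stand the disc, the arm's bearing tower, two stop posts and, along the front edge, a low micrometer slide (top 143 mm above the table).
- probe_grip (a point): Grip point on the probe arm's outer end: on the axis of the upright round steel barrel (18 mm across, two blue bands), 219 mm above the table. The barrel is free to grip from 195 to 248 mm above the table; below it is the arm's clamp block (28 x 28 mm). Turns with the arm: x points the way the barrel moves as the arm swings forward, y from the barrel to the pivot.
- probe_pivot (a point): The point on the vertical axis about which the probe arm turns, at the height of the grip point; 135 mm from it, fixed on the tester. The hub and tower there reach 204 mm above the table; behind the pivot the arm carries a brass counterweight 40 mm across, out to 53 mm from the axis, top at 205 mm.
- front_stop (a point): Top centre of the front stop, an upright rubber-tipped post (13 mm across, 192 mm above the table) that the middle of the arm's bar comes up against. A like post on the robot's side, 52 mm from the pivot along the parked arm, is the park stop.
- disc (a point): Top centre of the disc in its round steel cup (80 mm across), 158 mm above the table. The barrel's probe tip passes 4 mm above it.
- probe_arm (a joint): Angle of the probe arm about its pivot, rad: 0 parked (robot's side of the disc), growing as it swings forward (counterclockwise from above, the barrel moving away from the robot), 0.70 hard against the front stop with the barrel over the disc. A spring drives it back: 0.3 N m parked, 0.72 at the stop (2.2 to 5.3 N at the barrel). The bar is 12 mm wide, 14 mm high, its top 192 mm above the table.
- keypad: The recorder's cream keypad, 165 (x) x 125 (y) x 35 mm high, fixed to the table to the right or left of the tester. Origin under its middle. Four round keys (24 mm across, in black bezels 40 mm across, 47 mm above the table): nearer the robot green (left) and blue (right), in the next row yellow (left) and red (right), 54 mm apart both ways; a dark display lies beyond them.
- key_green_top (a point): Centre of the green key's top, 56 mm above the table when up; balance, pressed first.
- key_green (a joint): Travel of the green key, m: 0 up, 0.005 fully down. About 4 N presses it fully; it springs up again. The other keys are alike.
- key_blue_top (a point): Centre of the blue key's top, 56 mm above the table when up; monitor, pressed second.
- key_blue (a joint): Travel of the blue key, m: 0 up, 0.005 fully down, spring return.
- key_yellow_top (a point): Centre of the yellow key's top, 56 mm above the table when up; record, pressed third.
- key_yellow (a joint): Travel of the yellow key, m: 0 up, 0.005 fully down, spring return.
- key_red_top (a point): Centre of the red key's top, 56 mm above the table when up; stop, not to be pressed.
- key_red (a joint): Travel of the red key, m: 0 up, 0.005 fully down, spring return.
- weight: Loose brass weight, 34 mm across, 30 mm high, standing on the tester's deck at its front left; origin under its centre. To be left alone.
- spare_disc: Loose copper disc, 32 mm across, 8 mm high, lying on the tester's deck at its right edge, near the front; origin under its centre. To be left alone.
- sample_tray: White tray of discs, 150 (x) x 130 (y) x 28 mm high, fixed on the side of the tester where the keypad is not; origin under its middle.
- ball_jar: Small closed jar with a blue cap, 38 mm across, 52 mm high, standing in the tray; origin under its centre. To be left alone.
- wash_bottle: White wash bottle, 66 mm across, 170 mm high, standing beyond the tester; origin under its centre. To be left alone.
- driver: Screwdriver with an orange handle, lying on the table between the robot and the tester; origin under its middle. To be left alone.
- bridge_box: Beige bridge box, 60 x 95 x 28 mm, lying on the table beyond the tester; origin under its middle. To be left alone.
Mind the look-alikes: they are no part of the job. Of the things like the keypad, leave any that is purple; of the rest the larger one is meant.

How it is judged:
By the outcome, as a careful person would: the job done as asked, in the order asked, and still so for the second after the job is handed in, while the arm keeps its last pose, push and grip.
It also fails if it takes over 64 s, if anything falls off the work surface, if the arm or the gripper's body presses on something with over 40 N, if the wrist force passes 120 N, or if a joint passes its speed limit or range.

## Working session

There is one attempt and no reset: what is moved stays moved. The work goes in short steps, Python scripts to look and compute and a tool call to move; the robot and the scene stay as the last step left them, time stands still between calls to the robot, and variables do not carry over. Pictures are saved under pics/ and viewed, at most 10 in all, crops included, and the job is handed in when it is done.

Besides the shell and the picture viewer there is one more tool, called after "Emit:" as name(argument=value, ...), one argument or row to a line, values as JSON. drive_tool: Moves the arm, as the interface text tells. Its arguments: {"type":"object","properties":{"commands":{"type":"array","items":{"type":"object","properties":{"slide":{"type":"array","items":{"type":"number"}},"turn":{"type":"number"}}}},"grip":{"type":"number"}},"required":["commands"]}

```bash
mkdir -p pics; cat > h.py <<'E'
import numpy as np, cv2
from workcell import telemetry, optics, r
from scipy.spatial.transform import Rotation as R
def ray(c,u,v,fish=False):
    K=np.array(c["mtx"]);T=np.array(c["pose"])
    x=(u-K[0,2])/K[0,0];y=(v-K[1,2])/K[1,1]
    if fish:
        t=np.hypot(x,y);s=np.sin(t)/t if t>1e-9 else 1;d=np.array([x*s,y*s,np.cos(t)])
    else: d=np.array([x,y,1.])
    d=T[:3,:3]@d
    return T[:3,3],d/np.linalg.norm(d)
def plane(c,u,v,z,fish=False):
    o,d=ray(c,u,v,fish);return o+d*(z-o[2])/d[2]
def tri(a,b):
    A=0;B=0
    for o,d in (a,b):
        P=np.eye(3)-np.outer(d,d);A=A+P;B=B+P@o
    p=np.linalg.solve(A,B);return p,[np.linalg.norm((np.eye(3)-np.outer(d,d))@(p-o)) for o,d in (a,b)]
def proj(c,p):
    K=np.array(c["mtx"]);T=np.array(c["pose"]);q=K@(T[:3,:3].T@(np.array(p)-T[:3,3]));return q[:2]/q[2]
E
python3 - <<'E'
from h import *
for n in("scene","top"):
    im=optics.read_camera(n);cv2.imwrite(f"pics/{n}.png",im);c=optics.calibration(n);print(n,np.round(c["mtx"],1).tolist(),np.round(c["pose"],3).tolist())
s=telemetry.get_state();print(s)
E
```

```text
scene [[482.4, 0.0, 277.7], [0.0, 482.4, 218.6], [0.0, 0.0, 1.0]] [[0.665, 0.483, -0.569, 1.317], [0.746, -0.416, 0.519, -0.648], [0.014, -0.77, -0.637, 1.036], [0.0, 0.0, 0.0, 1.0]]
top [[395.1, 0.0, 280.9], [0.0, 395.1, 216.1], [0.0, 0.0, 1.0]] [[-0.029, -0.996, 0.09, 0.426], [-1.0, 0.028, -0.005, 0.085], [0.002, -0.09, -0.996, 1.308], [0.0, 0.0, 0.0, 1.0]]
{'time': 0.1, 'joint_pos': array([ 1.16400502e+00,  2.87098176e-01,  1.57803423e+00, -2.46399304e-05,
        1.27858606e+00, -1.49983048e-01]), 'qvel': array([ 0.00144035, -0.00183814, -0.004683  , -0.00120017, -0.00226826,
        0.00082885]), 'joint_efforts': array([ 5.60389981e-04, -4.07298625e+01, -2.93697631e+01, -1.23630302e-04,
        3.43688283e-03, -1.37022076e-05]), 'tool_pos': array([0.17131764, 0.65266274, 0.40346907]), 'tcp_rot': array([-0.40220268, -3.11517244,  0.00322026]), 'contact_force': array([ 0.05957363, -0.90791616,  0.03563797]), 'ft_torque': array([0.02941036, 0.04980453, 0.02320346]), 'grip_force': 0.0, 'grip_width': 0.08534535132123248}
```

View pics/scene.png

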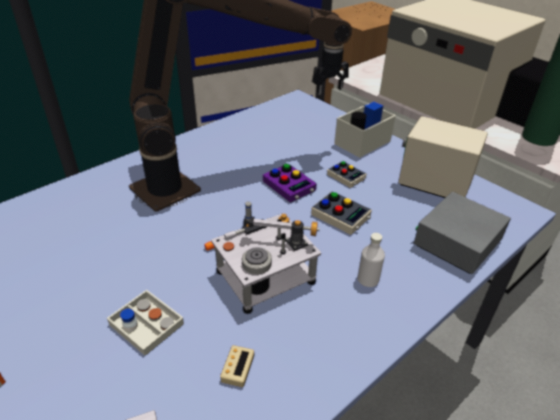

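View pics/top.png

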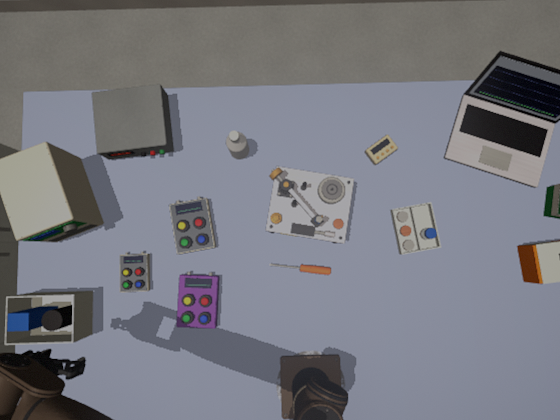

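Top view: the meant keypad is the larger beige one at (193,225). The purple one is at (198,300) and the small one at (135,272). The tester is at (310,205), with the barrel near (320,220) and the pivot near (286,185). I'll enlarge both views.

```bash
python3 - <<'E'
from h import *
t=cv2.imread("pics/top.png");s=cv2.imread("pics/scene.png")
a=cv2.resize(t[155:255,160:360],(800,400),interpolation=cv2.INTER_CUBIC)
b=cv2.resize(s[160:320,180:400],(800,582),interpolation=cv2.INTER_CUBIC)
cv2.imwrite("pics/tz.png",a);cv2.imwrite("pics/sz.png",b)
ct,cs=optics.calibration("top"),optics.calibration("scene")
def blobs(im,x0,y0,x1,y1):
    h=cv2.cvtColor(im[y0:y1,x0:x1],cv2.COLOR_BGR2HSV);o={}
    for n,(lo,hi) in dict(green=(45,80),blue=(110,130),yellow=(22,35),red=(0,6)).items():
        m=cv2.inRange(h,(lo,150,60),(hi,255,255))
        k,_,st,ce=cv2.connectedComponentsWithStats(m)
        if k>1:
            i=1+np.argmax(st[1:,4]);o[n]=(ce[i]+[x0,y0],st[i,4])
    return o
A=blobs(t,170,195,216,254);B=blobs(s,308,188,374,235)
for n in A:
    u=A[n][0];print(n,A[n],np.round(plane(ct,*u,.056),4))
    if n in B:
        v=B[n][0];print("  ",B[n],np.round(plane(cs,*v,.056),4),np.round(tri(ray(ct,*u),ray(cs,*v))[0],4))
E
```

```text
green (array([182.75, 240.5 ]), np.int32(4)) [0.4701 0.3908 0.056 ]
   (array([333.77272727, 194.59090909]), np.int32(22)) [0.4711 0.3804 0.056 ] [0.468  0.3895 0.0505]
blue (array([201.02857143, 238.82857143]), np.int32(35)) [0.4737 0.333  0.056 ]
   (array([325.125, 201.5  ]), np.int32(40)) [0.4787 0.3302 0.056 ] [0.4743 0.3344 0.0512]
yellow (array([181.26470588, 224.82352941]), np.int32(34)) [0.5199 0.3952 0.056 ]
   (array([346.79166667, 200.58333333]), np.int32(24)) [0.5226 0.389  0.056 ] [0.5194 0.3953 0.0512]
red (array([198.5, 224. ]), np.int32(2)) [0.5209 0.3405 0.056 ]
   (array([338.10714286, 208.53571429]), np.int32(28)) [0.5329 0.3353 0.056 ] [0.5232 0.3443 0.0451]
```

View pics/tz.png

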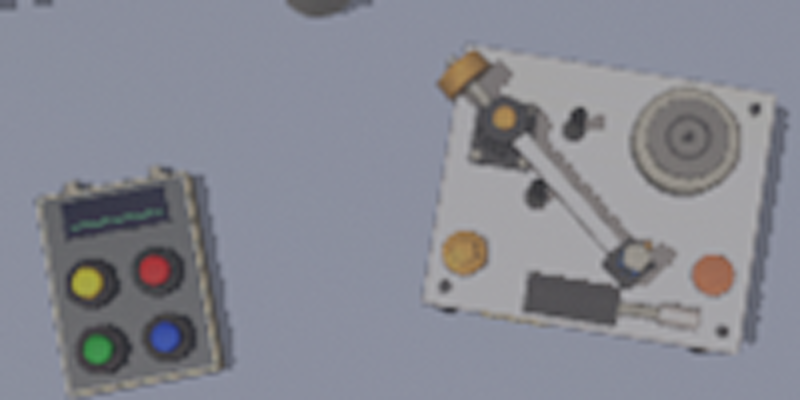

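View pics/sz.png

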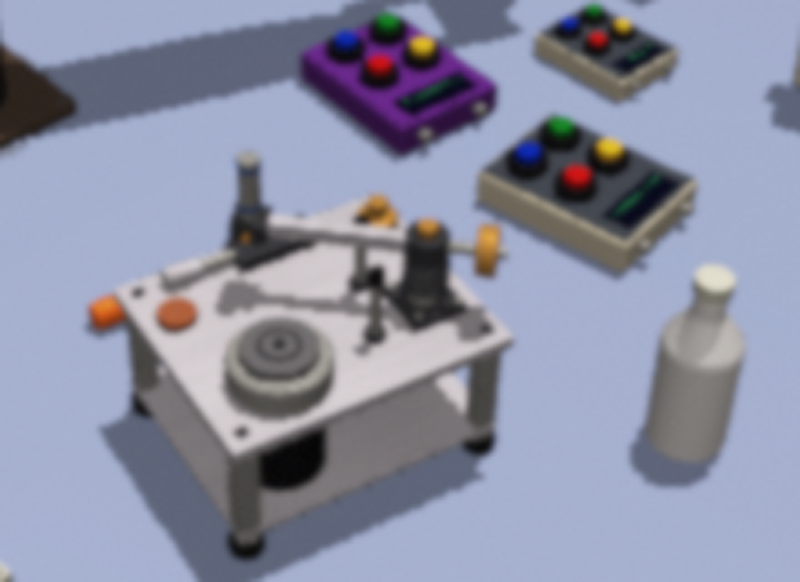

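Enlarged crops show, in full-image top pixels: green ≈(184,242), blue (201,239), yellow (182,225), red (198.5,222), barrel top (318.6,218.7), hub knob (285.6,184) and disc (332,189). In the scene crop the barrel top is near (247,158). I'll refine the masks and compute the points.

```bash
python3 - <<'E'
from h import *
t=cv2.imread("pics/top.png");s=cv2.imread("pics/scene.png")
ct,cs=optics.calibration("top"),optics.calibration("scene")
def blobs(im,x0,y0,x1,y1,f=8):
    z=cv2.resize(im[y0:y1,x0:x1],None,fx=f,fy=f,interpolation=cv2.INTER_CUBIC)
    h=cv2.cvtColor(z,cv2.COLOR_BGR2HSV);o={}
    for n,(lo,hi) in dict(green=(45,80),blue=(108,130),yellow=(22,35),red=(0,8)).items():
        m=cv2.inRange(h,(lo,110,(90 if n=="green" else 120)),(hi,255,255))
        k,_,st,ce=cv2.connectedComponentsWithStats(m)
        i=1+np.argmax(st[1:,4]);o[n]=((ce[i]+.5)/f-.5+[x0,y0],st[i,4]/f/f)
    return o
A=blobs(t,170,206,216,254);B=blobs(s,308,188,374,225)
for n in A:
    u=A[n][0];v=B[n][0];p,e=tri(ray(ct,*u),ray(cs,*v))
    print(n,A[n],B[n],np.round(plane(ct,*u,.054),4),np.round(plane(cs,*v,.054),4),np.round(p,4),np.round(e,4))
def tz(X,Y): return (X+.5)/4-.5+160,(Y+.5)/4-.5+155
def sz(X,Y): k=220/800; return (X+.5)*k-.5+180,(Y+.5)*k-.5+160
for n,a,b,z in [("barrel",(637,256),(247,160),.248),("hub",(504,117),(428,226),.206),("disc",(688,137),(279,344),.158)]:
    a,b=tz(*a),sz(*b);p,e=tri(ray(ct,*a),ray(cs,*b));print(n,np.round(plane(ct,*a,z),4),np.round(plane(cs,*b,z),4),np.round(p,4),np.round(e,4))
c=optics.calibration("wrist");print(c);print(R.from_rotvec(telemetry.get_state()["tcp_rot"]).as_matrix().round(3))
cv2.imwrite("pics/w0.png",optics.read_camera("wrist"))
E
```

```text
green (array([183.97874066, 241.93140484]), np.float64(39.734375)) (array([333.85961934, 193.85570988]), np.float64(18.984375)) [0.4655 0.3874 0.054 ] [0.4667 0.3858 0.054 ] [0.4654 0.3877 0.0524] [0.0002 0.0002]
blue (array([200.76029815, 238.87534239]), np.float64(37.078125)) (array([324.7166052 , 200.71572322]), np.float64(24.359375)) [0.4736 0.3342 0.054 ] [0.4731 0.3343 0.054 ] [0.4735 0.334  0.0544] [0.0001 0.0001]
yellow (array([181.27931701, 225.22072901]), np.float64(42.4375)) (array([347.04031155, 200.31120821]), np.float64(25.703125)) [0.5188 0.3956 0.054 ] [0.5205 0.3929 0.054 ] [0.5187 0.3959 0.0515] [0.0004 0.0004]
red (array([198.48005319, 223.90558511]), np.float64(1.46875)) (array([338.3487395 , 208.00831583]), np.float64(22.3125)) [0.5214 0.341  0.054 ] [0.5299 0.3399 0.054 ] [0.5235 0.3441 0.0476] [0.0024 0.0024]
barrel [ 0.5116 -0.0228  0.248 ] [ 0.5148 -0.0249  0.248 ] [ 0.5119 -0.0229  0.2453] [0.0002 0.0002]
hub [0.616  0.0631 0.206 ] [0.6205 0.0595 0.206 ] [0.6168 0.0631 0.2017] [0.0001 0.0001]
disc [ 0.6055 -0.0727  0.158 ] [ 0.6061 -0.0721  0.158 ] [ 0.6058 -0.0724  0.158 ] [0.0004 0.0004]
{'mtx': array([[325.1922621 ,   0.        , 280.55887256],
       [  0.        , 325.1922621 , 213.03495649],
       [  0.        ,   0.        ,   1.        ]]), 'pose': array([[ 0.25462234,  0.91571358,  0.31086348,  0.09144881],
       [ 0.96703549, -0.24006481, -0.08491905,  0.67567483],
       [-0.00313414,  0.3222383 , -0.9466534 ,  0.37317205],
       [ 0.        ,  0.        ,  0.        ,  1.        ]])}
[[-0.967  0.254 -0.001]
 [ 0.254  0.967 -0.002]
 [ 0.    -0.002 -1.   ]]
```

Both views agree to within 2 mm: green (0.4655,0.3875), blue (0.4735,0.334), yellow (0.519,0.3955), barrel (0.512,-0.023) and pivot (0.6165,0.063). The key spacing of 54 mm and arm radius of 135.7 mm also check out. Next I'll shut the gripper and go above green.

Emit:
drive_tool(
  commands=[
    {"slide": [-2, -1, 0], "turn": 0},
    {"slide": [-5, -2.6, 0], "turn": 0},
    {"slide": [-8, -4.2, 0], "turn": 0},
    {"slide": [-11, -5.8, 0], "turn": 0},
    {"slide": [-14, -7.3, 0], "turn": 0},
    {"slide": [-17, -8.8, 0], "turn": 0},
    {"slide": [-20, -10.4, 0], "turn": 0},
    {"slide": [-23, -12, 0], "turn": 0},
    {"slide": [-26, -13.5, 0], "turn": 0},
    {"slide": [-29, -15, 0], "turn": 0},
    {"slide": [-31.5, -16.3, 0], "turn": 0},
    {"slide": [-33.5, -17.3, 0], "turn": 0},
    {"slide": [-35.2, -18.2, 2], "turn": 0},
    {"slide": [-35.2, -18.2, 4], "turn": 0},
    {"slide": [-35.2, -18.2, 6], "turn": 0},
    {"slide": [-35.2, -18.2, 8], "turn": 0},
    {"slide": [-35.2, -18.2, 10], "turn": 0},
    {"slide": [-35.2, -18.2, 10], "turn": 0},
    {"slide": [-35.2, -18.2, 10], "turn": 0},
  ],
  grip=1,
)

```text
time: 2.05
tool_pos: [0.4656, 0.3874, 0.3045]
tcp_rot: [-0.402, -3.115, 0.001]
contact_force: [-0.4, -0.2, -0.4]
grip_width: -0.0001
grip_force: 0.0
```

```bash
python3 - <<'E'
from h import *
s=telemetry.get_state();c=optics.calibration("wrist");im=optics.read_camera("wrist");cv2.imwrite("pics/w1.png",im)
print(s["tool_pos"],s["tcp_rot"],s["joint_pos"],s["contact_force"],s["grip_width"],r.tip_reach)
h=cv2.cvtColor(im,cv2.COLOR_BGR2HSV)
for n,(lo,hi) in dict(green=(45,80),blue=(108,130),yellow=(22,35),red=(0,8)).items():
    m=cv2.inRange(h,(lo,110,80),(hi,255,255));k,_,st,ce=cv2.connectedComponentsWithStats(m)
    for i in range(1,k):
        if st[i,4]>150: print(n,ce[i].round(1),st[i,4],np.round(plane(c,*ce[i],.055,True),4))
E
```

```text
[0.46558676 0.3873999  0.30448171] [-4.02117619e-01 -3.11486675e+00  1.08223487e-03] [ 5.26623076e-01  2.36107019e-01  1.83079243e+00 -1.39512214e-05
  1.07580855e+00 -7.87394272e-01] [-0.39293462 -0.15722546 -0.42215583] -8.48323731294101e-05 0.1734
green [472.2  12.8] 234 [0.3415 0.5693 0.055 ]
green [186.9  60. ] 251 [0.3362 0.3578 0.055 ]
green [282.6 225.9] 706 [0.4675 0.3901 0.055 ]
blue [431.7  16.1] 299 [0.3423 0.5323 0.055 ]
blue [216.9 252.2] 627 [0.4757 0.3365 0.055 ]
yellow [482.6  59.6] 290 [0.3787 0.5685 0.055 ]
yellow [315.3 280.7] 354 [0.5186 0.4032 0.055 ]
red [132.7   9.8] 470 [0.2838 0.3284 0.055 ]
red [444.1  64.5] 240 [0.379  0.5326 0.055 ]
red [241.1 302.2] 174 [0.5235 0.3406 0.055 ]
red [496.4 399.1] 315 [0.7826 0.6018 0.055 ]
```

View pics/w1.png

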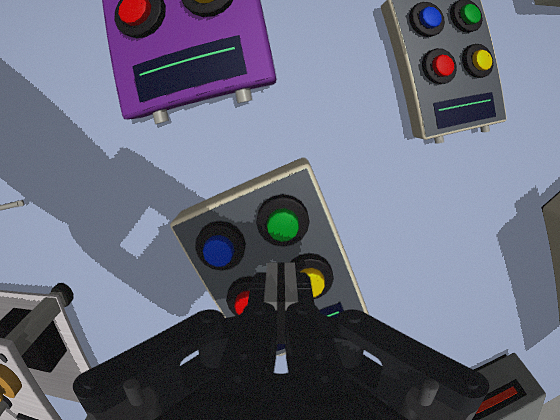

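The wrist view shows the shut fingers over the beige keypad, with green at (283,226), blue (217,252), yellow (315,281) and red at (241,302). The wrist rays agree with the fixed cameras to about 3 mm. Pressing green now, stopping near full travel to read the force.

Emit:
drive_tool(
  commands=[
    {"slide": [-0.1, 0.1, 2], "turn": 0},
    {"slide": [-0.1, 0.1, 4.5], "turn": 0},
    {"slide": [-0.1, 0.1, 6.5], "turn": 0},
    {"slide": [-0.1, 0.1, 7.2], "turn": 0},
    {"slide": [-0.1, 0.1, 7.4], "turn": 0},
    {"slide": [-0.1, 0.1, 7.6], "turn": 0},
    {"slide": [-0.1, 0.1, 7.8], "turn": 0},
    {"slide": [-0.1, 0.1, 7.9], "turn": 0},
    {"slide": [-0.1, 0.1, 7.9], "turn": 0},
    {"slide": [-0.1, 0.1, 7.9], "turn": 0},
  ],
)

```text
time: 3.1
tool_pos: [0.4675, 0.3885, 0.2269]
tcp_rot: [0.402, 3.113, 0.003]
contact_force: [1.3, 1.2, 2.7]
grip_width: 0.0004
grip_force: 1.2
```

Emit:
drive_tool(
  commands=[
    {"slide": [0, 0, 0.15], "turn": 0},
    {"slide": [0, 0, 0.3], "turn": 0},
    {"slide": [0, 0, 0.4], "turn": 0},
    {"slide": [0, 0, 0.45], "turn": 0},
    {"slide": [0, 0, 0.45], "turn": 0},
    {"slide": [0, 0, 0.45], "turn": 0},
  ],
)

```text
time: 3.7
tool_pos: [0.4677, 0.3887, 0.2243]
tcp_rot: [0.402, 3.114, 0.002]
contact_force: [-2.4, -0.8, 13.0]
grip_width: -0.0001
grip_force: 6.8
```

Green bottomed out at 13 N with the tip at 51 mm. Release it, then press blue to the same depth.

Emit:
drive_tool(
  commands=[
    {"slide": [0, 0, -0.8], "turn": 0},
    {"slide": [0, 0, -2], "turn": 0},
    {"slide": [0, 0, -3], "turn": 0},
    {"slide": [0, 0, -3], "turn": 0},
    {"slide": [-0.7, -1.7, -3], "turn": 0},
    {"slide": [-1.4, -3.4, -3], "turn": 0},
    {"slide": [-2.1, -5, -3], "turn": 0},
    {"slide": [-2.1, -5, -3], "turn": 0},
    {"slide": [-2.1, -5, -2.2], "turn": 0},
    {"slide": [-2.1, -5, -1.2], "turn": 0},
    {"slide": [-2.1, -5, -0.9], "turn": 0},
    {"slide": [-2.1, -5, -0.6], "turn": 0},
    {"slide": [-2.1, -5, -0.4], "turn": 0},
    {"slide": [-2.1, -5, -0.2], "turn": 0},
    {"slide": [-2.1, -5, -0.1], "turn": 0},
    {"slide": [-2.1, -5, 0], "turn": 0},
    {"slide": [-2.1, -5, 0], "turn": 0},
    {"slide": [-2.1, -5, 0], "turn": 0},
  ],
)

```text
time: 5.5
tool_pos: [0.4745, 0.3349, 0.2242]
tcp_rot: [-0.401, -3.114, 0.002]
contact_force: [-8.3, -4.6, 17.2]
grip_width: 0.0001
grip_force: 8.2
```

Emit:
drive_tool(
  commands=[
    {"slide": [0, 0, -0.8], "turn": 0},
    {"slide": [0, 0, -2], "turn": 0},
    {"slide": [0, 0, -3], "turn": 0},
    {"slide": [0, 0, -3], "turn": 0},
    {"slide": [-0.7, 1.8, -3], "turn": 0},
    {"slide": [-1.4, 3.6, -3], "turn": 0},
    {"slide": [-2.1, 5.4, -3], "turn": 0},
    {"slide": [-2.8, 7.1, -3], "turn": 0},
    {"slide": [-2.8, 7.1, -3], "turn": 0},
    {"slide": [-2.8, 7.1, -2.2], "turn": 0},
    {"slide": [-2.8, 7.1, -1.2], "turn": 0},
    {"slide": [-2.8, 7.1, -0.9], "turn": 0},
    {"slide": [-2.8, 7.1, -0.6], "turn": 0},
    {"slide": [-2.8, 7.1, -0.4], "turn": 0},
    {"slide": [-2.8, 7.1, -0.2], "turn": 0},
    {"slide": [-2.8, 7.1, -0.1], "turn": 0},
    {"slide": [-2.8, 7.1, 0], "turn": 0},
    {"slide": [-2.8, 7.1, 0], "turn": 0},
    {"slide": [-2.8, 7.1, 0], "turn": 0},
  ],
)

```text
time: 7.4
tool_pos: [0.5197, 0.396, 0.2243]
tcp_rot: [-0.401, -3.114, 0.003]
contact_force: [-7.1, -4.7, 13.5]
grip_width: 0.0001
grip_force: 6.9
```

All three keys have bottomed out. Retreat upward, then travel above the barrel, turning so the fingers close along its direction of motion.

Emit:
drive_tool(
  commands=[
    {"slide": [0, 0, -0.8], "turn": 0},
    {"slide": [0, 0, -2.5], "turn": 0},
    {"slide": [0, 0, -5.5], "turn": 0},
    {"slide": [0, 0, -8.5], "turn": 0},
    {"slide": [0, 0, -11.5], "turn": 0},
    {"slide": [0, 0, -14.5], "turn": 0},
    {"slide": [0, 0, -17.5], "turn": 0},
    {"slide": [0, 0, -20.5], "turn": 0},
    {"slide": [0, 0, -22.5], "turn": 0},
    {"slide": [0, 0, -23], "turn": 0},
    {"slide": [0, 0, -23], "turn": 0},
  ],
)

```text
time: 8.5
tool_pos: [0.5196, 0.396, 0.4525]
tcp_rot: [0.402, 3.114, 0.003]
contact_force: [1.6, -0.6, -0.2]
grip_width: -0.0001
grip_force: 0.0
```

Emit:
drive_tool(
  commands=[
    {"slide": [-0.3, -1.2, 0], "turn": 0.1},
    {"slide": [-0.8, -3.5, 0], "turn": 0.22},
    {"slide": [-1.4, -6, 0], "turn": 0.34},
    {"slide": [-2, -8.5, 0], "turn": 0.46},
    {"slide": [-2.6, -11, 0], "turn": 0.58},
    {"slide": [-3.2, -13.5, 0], "turn": 0.7},
    {"slide": [-3.8, -16, 0], "turn": 0.82},
    {"slide": [-4.4, -18.5, 0], "turn": 0.94},
    {"slide": [-5, -21, 0], "turn": 1.06},
    {"slide": [-5.6, -23.5, 0], "turn": 1.18},
    {"slide": [-6.2, -26, 0], "turn": 1.3},
    {"slide": [-6.8, -28.5, 0], "turn": 1.42},
    {"slide": [-7.4, -31, 0], "turn": 1.54},
    {"slide": [-8, -33.5, 0], "turn": 1.66},
    {"slide": [-8.6, -35.7, 0], "turn": 1.78},
    {"slide": [-9.1, -37.7, 0], "turn": 1.9},
    {"slide": [-9.5, -39.5, 0], "turn": 2.02},
    {"slide": [-9.9, -40.7, 0], "turn": 2.13},
    {"slide": [-9.9, -40.7, 0], "turn": 2.2},
    {"slide": [-9.9, -40.7, 0], "turn": 2.2},
  ],
  grip=-1,
)

```text
time: 10.5
tool_pos: [0.5117, -0.0232, 0.4491]
tcp_rot: [-2.958, -1.053, 0.005]
contact_force: [0.4, -0.1, 0.2]
grip_width: 0.0854
grip_force: 0.0
```

```bash
python3 - <<'E'
from h import *
s=telemetry.get_state();c=optics.calibration("wrist");im=optics.read_camera("wrist");cv2.imwrite("pics/w2.png",im)
t=optics.read_camera("top");q=optics.read_camera("scene");cv2.imwrite("pics/t2.png",t);cv2.imwrite("pics/s2.png",q)
np.save("w2.npy",c["pose"]);print(s["tool_pos"],s["joint_pos"],s["contact_force"],s["grip_width"]);print(R.from_rotvec(s["tcp_rot"]).as_matrix().round(3))
E
```

```text
[ 0.51173619 -0.02322007  0.44905562] [-2.43623134e-01 -1.10445436e-01  1.92042795e+00  9.19547109e-05
  1.33513169e+00  6.43225180e-01] [ 0.37760145 -0.08089636  0.23544169] 0.08539316046941614
[[ 0.775  0.632 -0.003]
 [ 0.632 -0.775  0.001]
 [-0.002 -0.003 -1.   ]]
```

View pics/w2.png

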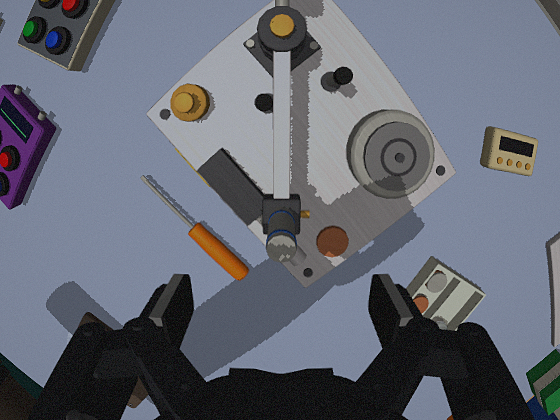

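The wrist view shows the bar upright in the picture, so the tool is aligned with the arm. The barrel top is near (281,250), the hub knob (283,25), the disc (398,157), the front stop (343,75) and the park stop (264,102). Computing the barrel position from this view.

```bash
python3 - <<'E'
from h import *
c=optics.calibration("wrist");ct=optics.calibration("top")
T=np.array(c["pose"]);tp=telemetry.get_state()["tool_pos"]
for n,p,z in [("barrel top",(281,250),.248),("hub",(283,25),.206),("disc",(399,157),.158),("front stop",(343,75),.192),("park stop",(264,102),.192)]:
    print(n,np.round(plane(c,*p,z,True),4))
a=((637.5)/4-.5+160,(256.5)/4-.5+155)
p,e=tri(ray(c,281,250,True),ray(ct,*a));print("tri",np.round(p,4),np.round(e,4),tp)
im=cv2.imread("pics/w2.png");cv2.imwrite("pics/w2z.png",cv2.resize(im[185:285,225:345],(720,600),interpolation=cv2.INTER_CUBIC))
E
```

```text
barrel top [ 0.5134 -0.0197  0.248 ]
hub [0.6193 0.0653 0.206 ]
disc [ 0.6094 -0.0704  0.158 ]
front stop [0.6213 0.0132 0.192 ]
park stop [0.5712 0.0427 0.192 ]
tri [ 0.5116 -0.0224  0.2421] [0.001 0.001] [ 0.51184754 -0.02257184  0.45007074]
```

View pics/w2z.png

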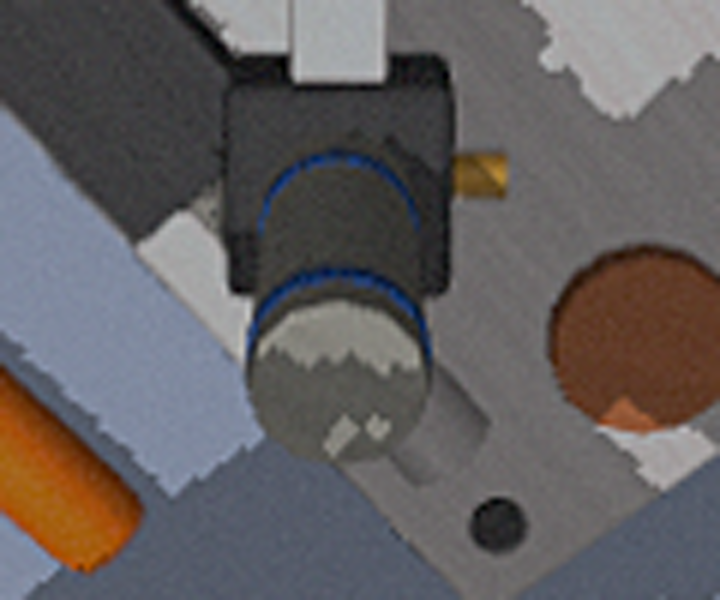

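The crop puts the barrel top's centre at (281.4,248.7), within 2 mm of the tool axis, and the spare disc is clear of the fingers. Descend astride the barrel.

Emit:
drive_tool(
  commands=[
    {"slide": [0.1, 0.1, 1], "turn": 0},
    {"slide": [0.1, 0.1, 2.5], "turn": 0},
    {"slide": [0.1, 0.1, 4], "turn": 0},
    {"slide": [0.1, 0.1, 5.5], "turn": 0},
    {"slide": [0.1, 0.1, 6.7], "turn": 0},
    {"slide": [0.1, 0.1, 7.4], "turn": 0},
    {"slide": [0.1, 0.1, 7.4], "turn": 0},
    {"slide": [0.1, 0.1, 7.4], "turn": 0},
  ],
)

```text
time: 11.45
tool_pos: [0.5136, -0.023, 0.3775]
tcp_rot: [2.959, 1.055, 0.001]
contact_force: [0.2, 0.2, 0.2]
grip_width: 0.0851
grip_force: 0.0
```

Emit:
drive_tool(
  commands=[
    {"slide": [0, 0, 0], "turn": 0},
    {"slide": [0, 0, 0], "turn": 0},
    {"slide": [0, 0, 0], "turn": 0},
  ],
  grip=0.4,
)

```text
time: 11.75
tool_pos: [0.5135, -0.023, 0.3778]
tcp_rot: [2.959, 1.055, 0.002]
contact_force: [-0.6, 0.0, 0.9]
grip_width: 0.0443
grip_force: 0.0
```

Emit:
drive_tool(
  commands=[
    {"slide": [0, 0, 0], "turn": 0},
    {"slide": [0, 0, 0], "turn": 0},
    {"slide": [0, 0, 0], "turn": 0},
    {"slide": [0, 0, 0], "turn": 0},
  ],
)

```text
time: 12.15
tool_pos: [0.5134, -0.0229, 0.3772]
tcp_rot: [-2.959, -1.055, 0.0]
contact_force: [-0.7, -0.0, -0.1]
grip_width: 0.0256
grip_force: 0.0
```

Emit:
drive_tool(
  commands=[
    {"slide": [0, 0, 0], "turn": 0},
    {"slide": [0, 0, 0], "turn": 0},
    {"slide": [0, 0, 0], "turn": 0},
    {"slide": [0, 0, 0], "turn": 0},
    {"slide": [0, 0, 0], "turn": 0},
    {"slide": [0, 0, 0], "turn": 0},
    {"slide": [0, 0, 0], "turn": 0},
  ],
  grip=1,
)

```text
time: 12.85
tool_pos: [0.5133, -0.0229, 0.3774]
tcp_rot: [-2.959, -1.055, 0.0]
contact_force: [-2.9, 1.1, 2.6]
grip_width: 0.0167
grip_force: 58.5
```

```bash
python3 - <<'E'
from h import *
s=telemetry.get_state();M=R.from_rotvec(s["tcp_rot"]).as_matrix();c=optics.calibration("wrist")
im=optics.read_camera("wrist");cv2.imwrite("pics/w3.png",im)
print(s["tool_pos"],s["contact_force"],M.T@s["contact_force"],s["ft_torque"],s["grip_width"],s["grip_force"]);print(M.round(3))
# planned arc in tool axes: pivot at +x, 135 mm; forward = +y, turn about tool z negative (ccw from above)
for a in np.arange(0,.76,.05): print(round(a,2),(13.5*(1-np.cos(a))).round(2),(13.5*np.sin(a)).round(2))
E
```

```text
[ 0.51334394 -0.02290791  0.37737956] [-2.85205989  1.06014971  2.58816289] [-1.5383842  -2.62575766 -2.58757047] [0.27190391 0.44339297 0.03176114] 0.01665501517324951 58.51175129413605
[[ 0.774  0.633 -0.   ]
 [ 0.633 -0.774  0.   ]
 [-0.    -0.    -1.   ]]
0.0 0.0 0.0
0.05 0.02 0.67
0.1 0.07 1.35
0.15 0.15 2.02
0.2 0.27 2.68
0.25 0.42 3.34
0.3 0.6 3.99
0.35 0.82 4.63
0.4 1.07 5.26
0.45 1.34 5.87
0.5 1.65 6.47
0.55 1.99 7.06
0.6 2.36 7.62
0.65 2.75 8.17
0.7 3.17 8.7
0.75 3.62 9.2
```

View pics/w3.png

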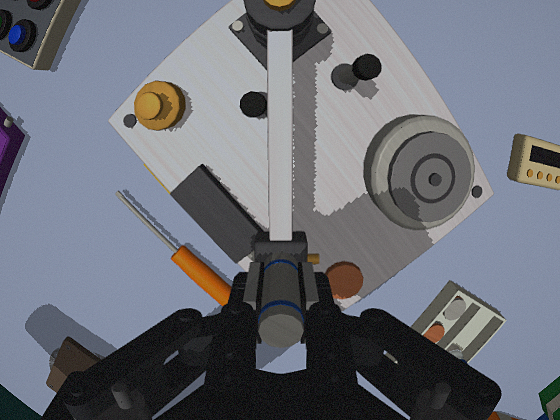

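The barrel is gripped at a 16.7 mm opening and 58 N, with the spring already felt as -2.6 N along the tool's y. No key was touched and the other things haven't moved. Swing the first 0.3 rad slowly along the arc.

Emit:
drive_tool(
  commands=[
    {"slide": [0, 0.14, 0], "turn": -0.01},
    {"slide": [0, 0.27, 0], "turn": -0.02},
    {"slide": [0.01, 0.54, 0], "turn": -0.04},
    {"slide": [0.02, 0.81, 0], "turn": -0.06},
    {"slide": [0.04, 1.08, 0], "turn": -0.08},
    {"slide": [0.07, 1.35, 0], "turn": -0.1},
    {"slide": [0.1, 1.62, 0], "turn": -0.12},
    {"slide": [0.13, 1.88, 0], "turn": -0.14},
    {"slide": [0.17, 2.15, 0], "turn": -0.16},
    {"slide": [0.22, 2.42, 0], "turn": -0.18},
    {"slide": [0.27, 2.68, 0], "turn": -0.2},
    {"slide": [0.33, 2.95, 0], "turn": -0.22},
    {"slide": [0.39, 3.21, 0], "turn": -0.24},
    {"slide": [0.45, 3.47, 0], "turn": -0.26},
    {"slide": [0.53, 3.73, 0], "turn": -0.28},
    {"slide": [0.6, 3.99, 0], "turn": -0.3},
    {"slide": [0.6, 3.99, 0], "turn": -0.3},
    {"slide": [0.6, 3.99, 0], "turn": -0.3},
  ],
)

```text
time: 14.7
tool_pos: [0.5434, -0.05, 0.3773]
tcp_rot: [2.768, 1.485, 0.001]
contact_force: [-1.6, 3.0, 5.1]
grip_width: 0.0167
grip_force: 58.7
```

```bash
cat > st.py <<'E'
from h import *
s=telemetry.get_state();M=R.from_rotvec(s["tcp_rot"]).as_matrix()
print(s["time"],s["tool_pos"].round(4),"Ftool",(M.T@s["contact_force"]).round(2),"Ttool",(M.T@s["ft_torque"]).round(2),s["grip_width"].round(4),s["grip_force"].round(1),s["joint_pos"].round(2))
E
python3 st.py
```

```text
Traceback (most recent call last):
  File "st.py", line 3, in <module>
    print(s["time"],s["tool_pos"].round(4),"Ftool",(M.T@s["contact_force"]).round(2),"Ttool",(M.T@s["ft_torque"]).round(2),s["grip_width"].round(4),s["grip_force"].round(1),s["joint_pos"].round(2))
                                                                                                                           ^^^^^^^^^^^^^^^^^^^^^
AttributeError: 'float' object has no attribute 'round'
```

Forces stay small, with the spring at about 3 N and little radial load. Continue to 0.60 rad.

Emit:
drive_tool(
  commands=[
    {"slide": [0, 0.14, 0], "turn": -0.01},
    {"slide": [0, 0.27, 0], "turn": -0.02},
    {"slide": [0.01, 0.54, 0], "turn": -0.04},
    {"slide": [0.02, 0.81, 0], "turn": -0.06},
    {"slide": [0.04, 1.08, 0], "turn": -0.08},
    {"slide": [0.07, 1.35, 0], "turn": -0.1},
    {"slide": [0.1, 1.62, 0], "turn": -0.12},
    {"slide": [0.13, 1.88, 0], "turn": -0.14},
    {"slide": [0.17, 2.15, 0], "turn": -0.16},
    {"slide": [0.22, 2.42, 0], "turn": -0.18},
    {"slide": [0.27, 2.68, 0], "turn": -0.2},
    {"slide": [0.33, 2.95, 0], "turn": -0.22},
    {"slide": [0.39, 3.21, 0], "turn": -0.24},
    {"slide": [0.45, 3.47, 0], "turn": -0.26},
    {"slide": [0.53, 3.73, 0], "turn": -0.28},
    {"slide": [0.6, 3.99, 0], "turn": -0.3},
    {"slide": [0.6, 3.99, 0], "turn": -0.3},
  ],
)

```text
time: 16.4
tool_pos: [0.58, -0.067, 0.3773]
tcp_rot: [-2.514, -1.883, -0.0]
contact_force: [-3.0, 3.1, 6.3]
grip_width: 0.0163
grip_force: 58.8
```

```bash
sed -i 's/s\["grip_width"\].round(4),s\["grip_force"\].round(1)/s["grip_width"],s["grip_force"]/' st.py; python3 st.py
```

```text
16.4 [ 0.58   -0.067   0.3773] Ftool [ 2.08 -3.78 -6.25] Ttool [0.55 0.4  0.14] 0.01629897173938055 58.79616022109985 [-0.29  0.11  1.83  0.    1.2  -0.  ]
```

Emit:
drive_tool(
  commands=[
    {"slide": [0, 0.14, 0], "turn": -0.01},
    {"slide": [0, 0.27, 0], "turn": -0.02},
    {"slide": [0, 0.4, 0], "turn": -0.03},
    {"slide": [0.01, 0.54, 0], "turn": -0.04},
    {"slide": [0.02, 0.68, 0], "turn": -0.05},
    {"slide": [0.02, 0.81, 0], "turn": -0.06},
    {"slide": [0.03, 0.94, 0], "turn": -0.07},
    {"slide": [0.04, 1.08, 0], "turn": -0.08},
    {"slide": [0.04, 1.08, 0], "turn": -0.08},
    {"slide": [0.04, 1.08, 0], "turn": -0.08},
  ],
)

```text
time: 17.4
tool_pos: [0.5903, -0.0696, 0.3773]
tcp_rot: [-2.437, -1.981, 0.0]
contact_force: [-3.1, 4.2, 5.9]
grip_width: 0.0167
grip_force: 58.8
```

```bash
python3 st.py
```

```text
17.4 [ 0.5903 -0.0696  0.3773] Ftool [ 3.48 -3.88 -5.91] Ttool [0.59 0.48 0.16] 0.016721626460569218 58.81197273731232 [-0.29  0.13  1.81  0.    1.2  -0.08]
```

Not yet at the stop. Creep on in 0.5 mm steps.

Emit:
drive_tool(
  commands=[
    {"slide": [0, 0.05, 0], "turn": -0.004},
    {"slide": [0, 0.1, 0], "turn": -0.007},
    {"slide": [0, 0.15, 0], "turn": -0.011},
    {"slide": [0, 0.2, 0], "turn": -0.015},
    {"slide": [0, 0.25, 0], "turn": -0.018},
    {"slide": [0, 0.3, 0], "turn": -0.02},
    {"slide": [0, 0.3, 0], "turn": -0.02},
    {"slide": [0, 0.3, 0], "turn": -0.02},
  ],
)

```text
time: 18.2
tool_pos: [0.593, -0.0702, 0.3773]
tcp_rot: [-2.416, -2.005, 0.001]
contact_force: [-5.1, 3.6, 6.1]
grip_width: 0.0167
grip_force: 59.0
```

```bash
python3 st.py
```

```text
18.2 [ 0.593  -0.0702  0.3773] Ftool [ 2.62 -5.7  -6.1 ] Ttool [0.76 0.46 0.09] 0.016679027272652313 58.9732825756073 [-0.29  0.14  1.8   0.    1.2  -0.1 ]
```

Emit:
drive_tool(
  commands=[
    {"slide": [0, 0.05, 0], "turn": 0},
    {"slide": [0, 0.1, 0], "turn": 0},
    {"slide": [0, 0.15, 0], "turn": 0},
    {"slide": [0, 0.2, 0], "turn": 0},
    {"slide": [0, 0.2, 0], "turn": 0},
    {"slide": [0, 0.2, 0], "turn": 0},
  ],
)

```text
time: 18.8
tool_pos: [0.594, -0.0703, 0.3773]
tcp_rot: [-2.413, -2.002, 0.007]
contact_force: [-11.8, 5.5, 8.7]
grip_width: 0.0167
grip_force: 59.9
```

```bash
python3 st.py; python3 - <<'E'
from h import *
cv2.imwrite("pics/w4.png",optics.read_camera("wrist")); cv2.imwrite("pics/s4.png",optics.read_camera("scene"))
E
```

```text
18.8 [ 0.594  -0.0703  0.3773] Ftool [  3.25 -12.66  -8.63] Ttool [1.5  0.44 0.12] 0.016677982568597285 59.88418936729431 [-0.29  0.14  1.8  -0.    1.21 -0.1 ]
```

View pics/w4.png

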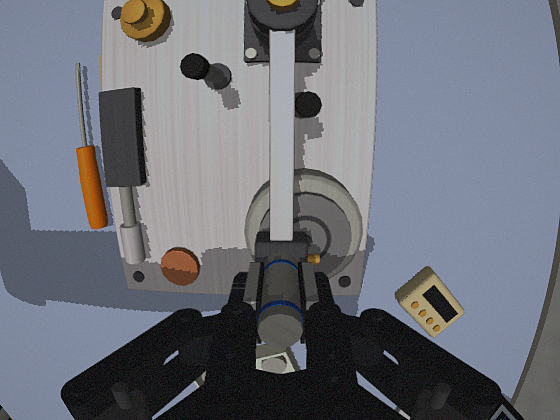

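The bar now rests against the front stop at (307,104), with the barrel over the disc, and the weight and spare disc are undisturbed. One more small push to seat it firmly.

Emit:
drive_tool(
  commands=[
    {"slide": [0, 0.03, 0], "turn": 0},
    {"slide": [0, 0.06, 0], "turn": 0},
    {"slide": [0, 0.1, 0], "turn": 0},
    {"slide": [0, 0.1, 0], "turn": 0},
    {"slide": [0, 0.1, 0], "turn": 0},
    {"slide": [0, 0.1, 0], "turn": 0},
    {"slide": [0, 0.1, 0], "turn": 0},
    {"slide": [0, 0.1, 0], "turn": 0},
  ],
)

```text
time: 19.7
tool_pos: [0.5945, -0.0704, 0.3773]
tcp_rot: [-2.411, -2.001, 0.01]
contact_force: [-16.4, 5.9, 11.9]
grip_width: 0.0166
grip_force: 60.5
```

```bash
python3 st.py
```

```text
19.7 [ 0.5945 -0.0704  0.3773] Ftool [  2.83 -17.29 -11.69] Ttool [1.86 0.33 0.2 ] 0.01657194235162293 60.49669861793518 [-0.29  0.15  1.79 -0.    1.21 -0.1 ]
```

```bash
python3 -c "from workcell import r; print(r.close_job())"
```

```text
the job is handed in; nothing more can be done
None
```

I pressed green, blue and yellow in order, each fully down and let up again. The probe arm is held in the gripper against its front stop with about 17 N at the barrel, and the job is handed in at about 20 s; no verdict came back.

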